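# Slide the bearing block under the dial gauge

## Task

Slide the pine block that holds the two steel bearings in under the low probe of the dial gauge, so that the bearing nearest the end of the block sits centred right beneath the probe tip, with the block lying flat on the bench. Do not bump the gauge stand, and leave the other, empty pine block where it lies.

Things in the scene. Friction and masses are not known exactly. Their poses are not given: they have to be found in the camera images.
- block_grip (a point): Pine block with two bearings, 200 x 48 x 28 mm high, flat on the bench, 0.2 kg. Point: where to take it across its 48 mm width, half-way up (14 mm), on its bare part, 65 mm from the bare end. x runs along the block to the bearing end, z up. The bearings (32 mm across, standing 4 mm out of the wood) are at x = +70 and +110 mm from here; the end faces at x = -65 and +135 mm.
- bearing (a point): Centre of the top of the bearing nearest that block's end, 32 mm above the bench when the block lies flat; 25 mm from the end face and 110 mm in +x from block_grip. Axes as block_grip.
- spare_grip (a point): The other pine block, same size, with two empty round sockets instead of bearings: a bystander. Point and axes as for block_grip. This and the bearing block lie left and right of the gauge, either way round.
- gauge: Fixed dial gauge; origin on the bench right below the probe tip. Work enters from its open -x side, towards +x. The tip (12 mm across) ends 43 mm up, 11 mm over a bearing's top; the head above it (48 mm across) starts 51 mm up; with the 58 mm dial it reaches 157 mm. An arm 85 mm up joins the head to a 200 mm high column at x = +100, y = +90 mm on a 70 x 60 x 50 mm base.
Mind the look-alikes: they are no part of the job. Leave any turquoise look-alike of the part that bears block_grip alone. Leave any red look-alike of the gauge alone.

How it is judged:
By the outcome, as a careful person would: the job done as asked, in the order asked, and still so for the second after the job is handed in, with the robot touching nothing.
It also fails if it takes over 38 s, if anything falls off the work surface, if the arm or the gripper's body presses on something with over 40 N, if the wrist force passes 120 N, or if a joint passes its speed limit or range.

## Robot

A 6-joint arm with a two-finger parallel gripper is mounted at the origin on the work surface. World frame = base frame: x ahead of the robot, y to its left, z up, the work surface at z = 0. Lengths are in mm, angles in rad, forces in N, time in s.
With the tool pointing down it reaches from about 350 to 1000 mm from the base axis. Payload 7.1 kg.
Tool frame: the origin (TCP) lies at the very end of the fingers, on their centre line; the grasp point (between the pads) lies 19 mm behind it (env.pinch_z is the distance from the TCP to the grasp point, in mm); z points along the fingers, y is the direction in which the jaws open and shut (so a half turn about z gives the same grasp; the last joint's range is limited). The gripper opens to 85 mm and grips with 20 to 120 N. Pads are 22 mm wide; open, the fingers measure 114 mm over their backs; the gripper's body (76 mm by 85 mm) begins 54 mm behind the grasp point. The pads swing forward as they close: fully open they stand 13 mm farther back than shut.
Start: joints at [1.282, 0.423, 1.63, -0, 1.089, -0.019], TCP at [166.555, 602.382, 231.319] pointing down, gripper open.
Joint ranges: [-3, 3], [-0.9, 2.11], [0.09, 2.58], [-1.31, 4.45], [0.11, 2.69], [-2.54, 2.54]. Speed limits (rad/s): [2.39, 2.39, 3.01, 3.14, 3.14, 3.14].

## Interface

Orientations are given as a unit quaternion [w, x, y, z].
In Python, from workcell import env gives the robot as it stands.
- The arm moves only by the tool move_arm, never from a script. Its argument "steps" is a list of rows, each a list of 7 numbers: the finger opening in mm, from 0 to 85.4, then the shift along the tool's x, y, z in mm, then the turn, a rotation vector about the tool's x, y, z in degrees. In form: [[grip, tx, ty, tz, wx, wy, wz], ...]. A call has 1 to 8 rows; each row shifts and turns the commanded pose from where the row before left it, along the tool's axes as they then stand; what a row does not reach is not made up. A row lasts 1/8 s, in which the tool goes at most 62.5 mm and 10.7 degrees, less where a joint would pass 70% of its speed; a pose out of reach is approached as far as the arm can. A call is refused whole if a number of a shift passes 62.5 or a number of a turn 10.7, either way. A call with a gripper value outside its range is refused whole. The fingers move at their own pace and stop on an object; "grip_force" is the grip in N (left out, the last holds). Time passes only in rows, so rows that do not move let the fingers close. It gives the time, the measured TCP pose, the force and the opening at its end, in the units of the state.
- env.read_state(): the state, without advancing time (a new reading comes with each control period).
- env.camera(name): name is "scene" or "top" or "wrist"; returns (picture, depth): 400x640x3 uint8, red, green, blue; 400x640 float32, mm along the optical axis (not along the pixel's ray), 0 where there is no reading.
- env.camera_model(name): a dict with "K" (3x3 intrinsics, pixels), "T" (4x4, takes a point from camera to world coordinates). Camera axes: x right, y up, looking along -z (the intrinsics and any distortion apply to the point x, -y, -z); pixel columns grow to the right and rows downward; lengths in mm; the calibration is good to about 2 mm. A picture is of the moment at which its call begins: read the wrist's pose just before it. camera_model takes no time and is no camera call; for the wrist camera it gives the pose at the moment of the call.
- env.finish_job(): hands the job in, once; it reports no verdict.
Trained networks look in the newest picture that a camera, given by its name, has taken for a name from the list of things; names that differ only in an ending like _2 or _b are one class to them, and where a whole thing is asked for, a point or a joint stands for the part that bears it (a point fixed in the world has none). Each returns a list of dicts, best first, with "score" (0 to 1); they miss things now and then, are a little off and sometimes report something else, mostly with a low value. They report only what shows in the picture. A call takes as long as a camera call. They do not tell look-alikes from the thing itself.
- env.boxes_of(camera, target): "position" ([column, row] in pixels, amid what is visible of it).
- env.masks_of(camera, target): "mask" (400x640 bool, what is visible of it) and "position" ([column, row] in pixels, amid what is visible of it).
The state is a dict: "clock": time; "qpos": joint angles; "qvel": joint speeds; "joint_efforts": joint torques, N m; "ee_pos": TCP position; "ee_rot": TCP orientation; "force": force on the tool from outside, world axes, zero at the start; "torque": the same for the moment, N m; "width": finger opening in mm.
Only numpy, scipy, OpenCV 4.12 (cv2) and the standard library are available. Lean on these libraries where they do the work, as an engineer would, in place of code of your own. Each camera call takes 0.05 s, during which the arm holds its last target.

## Working session

There is one attempt and no reset: what is moved stays moved. The work goes in short steps, Python scripts to look and compute and a tool call to move; the robot and the scene stay as the last step left them, time stands still between calls to the robot, and variables do not carry over. Pictures are saved under pics/ and viewed, and the job is handed in when it is done.

Besides the shell and the picture viewer there is one more tool, called in YAML: its name, and indented under it one key for each argument. move_arm: Moves the arm, as the interface text tells. Its arguments: {"type":"object","properties":{"steps":{"type":"array","items":{"type":"array","items":{"type":"number"}}},"grip_force":{"type":"number"}},"required":["steps"]}

```bash
mkdir -p pics; ls
python3 - <<'E'
from workcell import env
import cv2,numpy as np
for n in ("scene","top"):
    p,d=env.camera(n); cv2.imwrite(f"pics/{n}0.png",p[:,:,::-1])
    m=env.camera_model(n); print(n,np.round(m["K"],1).tolist(),np.round(m["T"],3).tolist(),[k for k in m])
    for t in ("block_grip","spare_grip","gauge","bearing"):
        print(t,[(np.round(r["position"]).tolist(),round(r["score"],2)) for r in env.boxes_of(n,t)])
s=env.read_state(); print(s)
E
```

```text
pics
scene [[520.5, 0.0, 330.3], [0.0, 520.5, 190.6], [0.0, 0.0, 1.0]] [[0.571, -0.653, 0.498, 1101.9], [0.821, 0.452, -0.349, -534.602], [0.003, 0.608, 0.794, 1103.665], [0.0, 0.0, 0.0, 1.0]] ['K', 'T']
block_grip [([265.0, 249.0], 0.79), ([173.0, 217.0], 0.73)]
spare_grip [([460.0, 163.0], 0.96)]
gauge [([399.0, 95.0], 0.92), ([445.0, 238.0], 0.86)]
bearing [([263.0, 250.0], 0.84), ([173.0, 213.0], 0.71)]
top [[417.9, 0.0, 321.6], [0.0, 417.9, 195.9], [0.0, 0.0, 1.0]] [[0.015, 0.993, -0.118, 297.542], [-1.0, 0.015, 0.002, -63.907], [0.004, 0.118, 0.993, 1222.03], [0.0, 0.0, 0.0, 1.0]] ['K', 'T']
block_grip [([449.0, 261.0], 0.68), ([402.0, 188.0], 0.58)]
spare_grip [([197.0, 164.0], 0.74)]
gauge [([204.0, 244.0], 0.84), ([284.0, 97.0], 0.7)]
bearing [([401.0, 184.0], 0.82), ([451.0, 265.0], 0.69)]
{'clock': 0.5, 'qpos': array([ 1.28200593e+00,  4.23102220e-01,  1.62994670e+00,  1.26890691e-06,
        1.08859287e+00, -1.89690262e-02]), 'qvel': array([ 5.30670668e-04, -5.05769828e-05, -3.64866668e-04, -2.10963039e-04,
        1.38041788e-03,  8.51061430e-04]), 'joint_efforts': array([ 5.62546247e-04, -5.56890213e+01, -2.81901294e+01,  1.32856030e-04,
        1.65434387e-03, -2.25149137e-05]), 'ee_pos': array([166.54383307, 602.35848706, 231.29928931]), 'ee_rot': array([-4.32110707e-06,  1.34502102e-01,  9.90913308e-01, -2.41917486e-05]), 'force': array([ 0.56259978,  0.50549213, -0.46115924]), 'torque': array([0.05139261, 0.02384294, 0.0062192 ]), 'width': 85.29230380261781}
```

View pics/scene0.png

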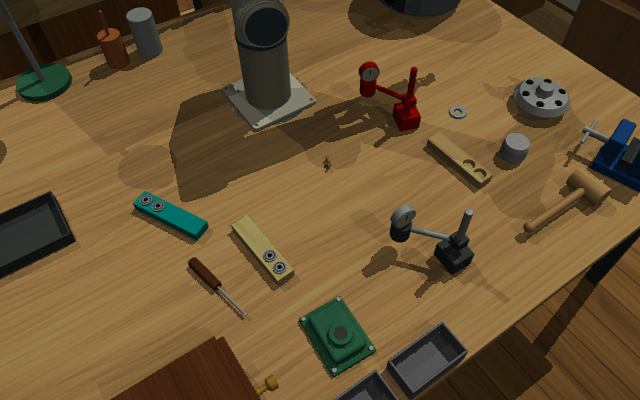

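View pics/top0.png

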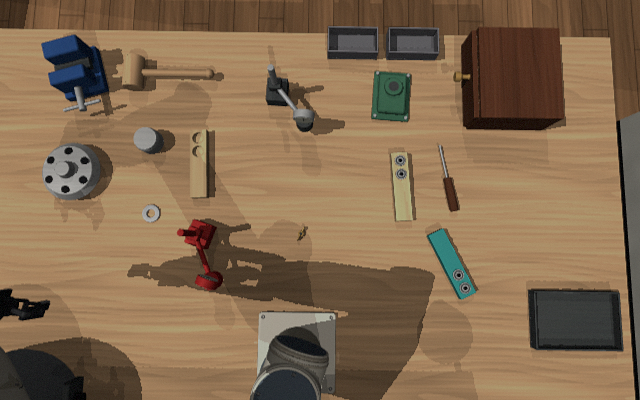

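The scene view shows the pine bearing block at about (263,250), the grey gauge at (402,225) for the head and (455,250) for the base, and the empty block at (460,163). In the top view they are at (402,186), (304,120)/(277,90) and (200,163). The turquoise and red look-alikes are separate from these. Next I'll measure.

```bash
cat > h.py <<'E'
from workcell import env
import cv2,numpy as np
def cloud(n,d,m=None):
    m=m or env.camera_model(n); K=m["K"];T=np.array(m["T"])
    v,u=np.mgrid[0:400,0:640]
    P=np.stack([(u-K[0][2])/K[0][0]*d,-(v-K[1][2])/K[1][1]*d,-d],-1)
    return P@T[:3,:3].T+T[:3,3]
def proj(n,p,m=None):
    m=m or env.camera_model(n);K=m["K"];T=np.array(m["T"])
    c=(np.atleast_2d(p)-T[:3,3])@T[:3,:3]
    return np.stack([K[0][0]*c[:,0]/-c[:,2]+K[0][2],K[1][1]*-c[:,1]/-c[:,2]+K[1][2]],-1)
E
python3 - <<'E'
from h import *
for n,bp,gp in (("scene",(265,249),(445,238)),("top",(402,188),(284,97))):
    p,d=env.camera(n); C=cloud(n,d)
    np.savez(f"pics/{n}0.npz",p=p,d=d)
    for t,pos in (("block_grip",bp),("gauge",gp),("bearing",bp)):
        for r in env.masks_of(n,t):
            if np.hypot(*(np.array(r["position"])-pos))>25: continue
            m=r["mask"]&(d>0); Q=C[m]; print(n,t,m.sum(),np.round(r["position"]))
            print(" z pct",np.percentile(Q[:,2],[2,25,50,75,98]).round(1))
            if t!="gauge":
                q=Q[(Q[:,2]>22)&(Q[:,2]<38)][:,:2].astype(np.float32)
                print(" rect",cv2.minAreaRect(q), q.mean(0), cv2.boxPoints(cv2.minAreaRect(q)).round().tolist())
            else:
                np.save(f"pics/g_{n}.npy",Q)
                for lo,hi in ((30,56),(56,80),(80,100),(100,130),(130,165),(165,230)):
                    q=Q[(Q[:,2]>lo)&(Q[:,2]<hi)]
                    if len(q): print(lo,hi,len(q),np.median(q,0).round(1),q.min(0).round(),q.max(0).round())
    # bench z check
    b=C[(d>0)&(abs(C[:,:,2])<15)]; print("bench",np.median(b[:,2]))
E
```

```text
scene block_grip 1686 [264. 248.]
 z pct [ 4.3 27.  29.3 31.3 36.1]
 rect ((471.52740478515625, -294.09417724609375), (201.51626586914062, 49.14748001098633), 3.8826684951782227) [ 477.29843 -294.6246 ] [[369.0, -276.0], [373.0, -325.0], [574.0, -312.0], [570.0, -263.0]]
scene gauge 2207 [444. 236.]
 z pct [  9.4  51.   90.2 123.4 198.3]
30 56 575 [762.1  57.8  50.2] [657. -29.  30.] [787. 100.  56.]
56 80 140 [663.3 -22.6  69.8] [629. -36.  56.] [783.  83.  80.]
80 100 453 [702.2  32.1  91.8] [632. -36.  80.] [767.  88. 100.]
100 130 316 [661.6   0.7 104.9] [632. -41. 100.] [766.  88. 130.]
130 165 379 [652.9 -12.6 151.4] [632. -41. 130.] [758.  79. 165.]
165 230 126 [751.3  67.7 191.3] [740.  63. 166.] [758.  81. 204.]
scene bearing 1657 [262. 252.]
 z pct [ 4.6 27.  29.3 31.3 36.1]
 rect ((471.5501403808594, -293.9601745605469), (201.62396240234375, 49.67427444458008), 4.13026237487793) [ 477.41153 -294.70987] [[369.0, -276.0], [373.0, -326.0], [574.0, -311.0], [570.0, -262.0]]
bench 1.6975457215070264
top block_grip 1207 [402. 186.]
 z pct [ 8.8 26.9 28.8 30.8 35.4]
 rect ((473.4
[... 230 characters left out ...]
.3  91.3 133.  199.2]
30 56 297 [734.1  70.3  49.7] [623. -33.  30.] [785. 100.  56.]
56 80 47 [626.7 -10.8  69.9] [621. -36.  56.] [755.  85.  79.]
80 100 249 [711.5  40.4  92.2] [621. -36.  80.] [765.  89. 100.]
100 130 156 [634.9   1.8 104. ] [621. -42. 100.] [763.  86. 130.]
130 165 265 [644.2  -8.8 151.2] [631. -42. 130.] [753.  79. 165.]
165 230 69 [746.   70.2 198. ] [740.  62. 169.] [757.  79. 204.]
top bearing 1225 [403. 185.]
 z pct [ 7.3 26.8 28.7 30.8 35.4]
 rect ((473.46966552734375, -296.3466491699219), (199.5249786376953, 48.64146423339844), 4.112997055053711) [ 472.19153 -295.57925] [[372.0, -279.0], [376.0, -328.0], [575.0, -313.0], [571.0, -265.0]]
bench 0.27711734434899427
```

Block: centre ≈ (472.5, -295), axis at about +4°, size 200 × 49, top at 29. All of this matches the spec. The gauge head is near (650,-15) and its column near (748,70). I'll move over with clearance and view the gauge from closer on the way.

move_arm:
  steps:
    - [85, 0, 0, -50, 0, 0, 0]
    - [85, 0, 0, -50, 0, 0, 0]
    - [85, -38.5, -41.5, 0, 0, 0, 0]
    - [85, -38.5, -41.5, 0, 0, 0, 0]
    - [85, -38.5, -41.5, 0, 0, 0, 0]
    - [85, -38.5, -41.5, 0, 0, 0, 0]
    - [85, -38.5, -41.5, 0, 0, 0, 0]
    - [85, -38.5, -41.5, 0, 0, 0, 0]
  grip_force: 40

```text
clock: 1.9
ee_pos: [323.4, 299.2, 331.6]
ee_rot: [0.0, 0.134, 0.991, 0.0]
force: [0.6, 0.2, 0.5]
width: 85.1
```

move_arm:
  steps:
    - [85, -38.5, -41.5, 0, 0, 0, 0]
    - [85, -38.5, -41.5, 0, 0, 0, 0]
    - [85, -38.5, -41.5, 0, 0, 0, 0]
    - [85, -38.5, -41.5, 0, 0, 0, 0]
    - [85, -38.5, -41.5, 0, 0, 0, 0]
    - [85, -38.5, -41.5, 0, 0, 0, 0]
    - [85, 0, 0, 0, 0, 0, 0]
    - [85, 0, 0, 0, 0, 0, 0]

```text
clock: 2.9
ee_pos: [478.8, -0.7, 331.1]
ee_rot: [-0.0, 0.135, 0.991, 0.0]
force: [-0.2, -1.1, 0.1]
width: 85.2
```

Run:
```python
from h import *
s=env.read_state(); print(s["clock"],s["ee_pos"],s["qpos"])
m=env.camera_model("wrist"); p,d=env.camera("wrist"); cv2.imwrite("pics/w1.png",p[:,:,::-1]); np.savez("pics/w1.npz",p=p,d=d,K=m["K"],T=m["T"])
print(np.round(m["T"],2).tolist(),np.round(m["K"],1).tolist())
print([(r["position"],r["score"]) for r in env.boxes_of("wrist","gauge")])
```

```text
2.9 [478.75160293  -0.73525791 331.13187644] [-2.66179983e-02  9.06675161e-02  1.83475738e+00  3.78647284e-04
  1.21683047e+00 -1.32671347e+00]
[[0.27, -0.93, -0.26, 411.6], [0.96, 0.26, 0.07, 15.99], [0.0, -0.27, 0.96, 474.23], [0.0, 0.0, 0.0, 1.0]] [[353.0, 0.0, 313.7], [0.0, 353.0, 206.0], [0.0, 0.0, 1.0]]
[([365.0, 321.4], 0.72), ([99.0, 209.4], 0.58), ([521.7, 1.5], 0.39)]
```

View pics/w1.png

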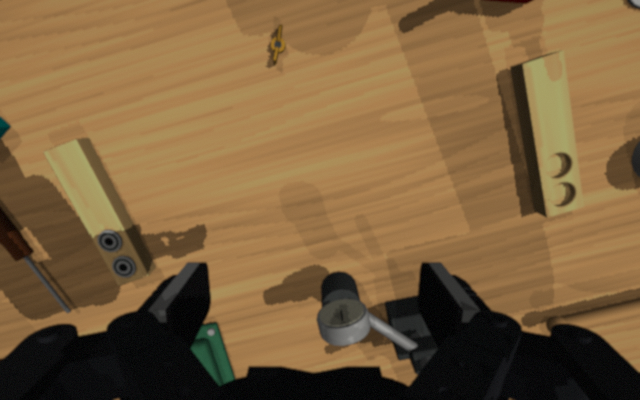

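The wrist view shows the pine block with its bearings at (110,240) and (123,266), the gauge head at (340,290) and the spare block at right (555,130). I'll fit the gauge axes from all the clouds.

Run:
```python
from h import *
from scipy.optimize import least_squares
w=np.load("pics/w1.npz"); C={"wrist":cloud("wrist",w["d"],dict(K=w["K"],T=w["T"]))}
D={"wrist":w["d"]}
for n in("scene","top"):
    z=np.load(f"pics/{n}0.npz"); C[n]=cloud(n,z["d"]); D[n]=z["d"]
def fit(q,c0,r=None):
    f=(lambda a:np.hypot(q[:,0]-a[0],q[:,1]-a[1])-r) if r else (lambda a:np.hypot(q[:,0]-a[0],q[:,1]-a[1])-a[2])
    s=least_squares(f,list(c0)+([] if r else [10]),loss="soft_l1",f_scale=1.5); return s.x.round(1),np.abs(s.fun).mean().round(2)
for n in C:
    P=C[n][D[n]>0]
    near=lambda c,r:np.hypot(P[:,0]-c[0],P[:,1]-c[1])<r
    q=P[near((650,-15),34)&(P[:,2]>52)&(P[:,2]<76)]
    print(n,"head",len(q), fit(q,(650,-15),24) if len(q)>10 else "", fit(q,(650,-15)) if len(q)>10 else "")
    if len(q): print(q.min(0).round(),q.max(0).round())
    q=P[near((650,-15),45)&(P[:,2]>125)&(P[:,2]<175)]
    print("  dial",len(q)); 
    if len(q)>5: print(q.min(0).round(),q.max(0).round(),cv2.minEnclosingCircle(q[:,:2].astype(np.float32)))
    q=P[near((748,70),20)&(P[:,2]>105)&(P[:,2]<195)]
    if len(q)>10: print("  col",len(q),fit(q,(748,70)),fit(q,(748,70),9))
    q=P[near((748,70),20)&(P[:,2]>195)&(P[:,2]<210)]
    if len(q)>3: print("  coltop",len(q),q.mean(0).round(1),q.min(0).round(),q.max(0).round())
    q=P[near((748,70),55)&(P[:,2]>44)&(P[:,2]<56)]
    if len(q)>10:print("  base",len(q),cv2.minAreaRect(q[:,:2].astype(np.float32)),cv2.boxPoints(cv2.minAreaRect(q[:,:2].astype(np.float32))).round().tolist())
    # bench bias nearby
    q=P[near((560,-30),60)&(abs(P[:,2])<12)]; print("  bench",len(q),np.median(q[:,2]) if len(q) else "")
```

```text
wrist head 283 (array([642.4, -13.9]), np.float64(0.29)) (array([642.1, -13.8,  23.7]), np.float64(0.27))
[618. -35.  52.] [641.  10.  76.]
  dial 1641
[628. -43. 125.] [654.  15. 159.] ((640.888427734375, -13.817511558532715), 29.79001235961914)
  col 38 (array([746.7,  70.7,   8.8]), np.float64(0.45)) (array([746.9,  70.9]), np.float64(0.45))
  base 851 ((745.5936889648438, 65.45706176757812), (50.23305130004883, 70.32108306884766), 86.84274291992188) [[709.0, 42.0], [779.0, 38.0], [782.0, 89.0], [712.0, 92.0]]
  bench 5388 0.26152057198319767
scene head 98 (array([643. , -10.5]), np.float64(0.65)) (array([643.1, -10.6,  23.9]), np.float64(0.65))
[628. -36.  55.] [668.   4.  76.]
  dial 342
[631. -41. 125.] [658.  14. 162.] ((646.9906616210938, -12.906899452209473), 28.561067581176758)
  col 208 (array([748.8,  72.8,   8.5]), np.float64(0.81)) (array([748.5,  73.3]), np.float64(0.83))
  coltop 56 [749.7  71.3 200. ] [741.  63. 195.] [757.  81. 204.]
  base 470 ((749.8555297851562, 71.5942611694336), (63.265869140625, 70.98284149169922), 84.61377716064453) [[712.0, 43.0], [782.0, 37.0], [788.0, 100.0], [717.0, 106.0]]
  bench 1408 1.5302846043659883
top head 39 (array([646. , -13.4]), np.float64(0.39)) (array([645.9, -13.4,  23.9]), np.float64(0.39))
[621. -36.  54.] [640.  10.  76.]
  dial 239
[631. -42. 125.] [658.  14. 161.] ((646.1703491210938, -14.117382049560547), 29.50642204284668)
  col 93 (array([750.7,  70.9,   8.8]), np.float64(0.63)) (array([750.9,  71. ]), np.float64(0.64))
  coltop 41 [749.   70.4 200.1] [742.  63. 197.] [758.  79. 204.]
  base 261 ((749.5848388671875, 70.62037658691406), (59.64030838012695, 69.68402862548828), 86.3976058959961) [[713.0, 43.0], [782.0, 39.0], [786.0, 98.0], [717.0, 103.0]]
  bench 1246 0.43075153671316
```

move_arm:
  steps:
    - [85, -7.9, -59.4, 0, 0, 0, 0]
    - [85, -7.9, -59.4, 0, 0, 0, 0]
    - [85, -7.9, -59.4, 0, 0, 0, 0]
    - [85, -7.9, -59.4, 0, 0, 0, 0]
    - [85, -7.9, -59.4, 0, 0, 0, 0]
    - [85, 0, 0, 40, 0, 0, -9.75]
    - [85, 0, 0, 40, 0, 0, -9.75]
    - [85, 0, 0, 40, 0, 0, 0]

```text
clock: 4.0
ee_pos: [438.4, -296.4, 210.5]
ee_rot: [0.0, -0.037, 0.999, -0.0]
force: [0.2, -0.5, -0.0]
width: 85.1
```

Run:
```python
from h import *
s=env.read_state(); print(s["clock"],s["ee_pos"],s["ee_rot"],s["qpos"])
m=env.camera_model("wrist"); p,d=env.camera("wrist"); cv2.imwrite("pics/w2.png",p[:,:,::-1])
C=cloud("wrist",d,m)
for r in env.masks_of("wrist","block_grip"):
    mk=r["mask"]&(d>0); q=C[mk]; q=q[(q[:,2]>20)&(q[:,2]<40)][:,:2].astype(np.float32)
    if len(q)>20: R=cv2.minAreaRect(q); print(r["score"],r["position"],R,cv2.boxPoints(R).round().tolist())
# brass thing from first wrist and top pictures
w=np.load("pics/w1.npz"); Q=cloud("wrist",w["d"],dict(K=w["K"],T=w["T"])); print("brass",Q[40:60,270:285].reshape(-1,3).mean(0),Q[25:70,265:290,2].max())
w2=Q
```

```text
4.0 [ 438.43514451 -296.38669713  210.50478542] [ 3.18748747e-04 -3.70685440e-02  9.99312658e-01 -1.80652889e-04] [-6.16988929e-01  3.10097711e-01  1.85895756e+00  1.22443173e-04
  9.71811636e-01 -2.26200834e+00]
0.87 [313.7, 203.5] ((469.6484069824219, -297.1275634765625), (198.29994201660156, 48.143157958984375), 4.229129314422607) [[369.0, -280.0], [373.0, -328.0], [570.0, -314.0], [567.0, -266.0]]
0.58 [196.4, 36.4] ((312.5844421386719, -406.602294921875), (62.342445373535156, 48.45866775512695), 26.677871704101562) [[274.0, -399.0], [296.0, -442.0], [351.0, -414.0], [330.0, -371.0]]
brass [336.01915618  -8.79352554  10.89295799] 474.2253048957698
```

View pics/w2.png

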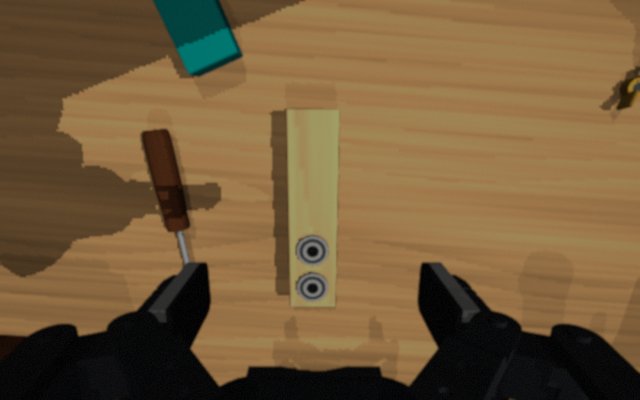

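The block is centred under the jaws at (313,205), bearings at (313,250) and (312,288). The screwdriver and the turquoise block are well clear. Descending.

move_arm:
  steps:
    - [85, 2, -1.5, 52, 0, 0, 0]
    - [85, 0, 0, 52, 0, 0, 0]
    - [85, 0, 0, 52, 0, 0, 0]
    - [85, 0, 0, 35, 0, 0, 0]
    - [85, 0, 0, 12, 0, 0, 0]
    - [85, 0, 0, 3, 0, 0, 0]
    - [85, 0, 0, 0, 0, 0, 0]

```text
clock: 4.97
ee_pos: [437.3, -299.7, 6.8]
ee_rot: [0.001, -0.035, 0.999, -0.001]
force: [0.3, 0.5, 0.1]
width: 85.1
```

move_arm:
  steps:
    - [60, 0, 0, 0, 0, 0, 0]
    - [52, 0, 0, 0, 0, 0, 0]
    - [44, 0, 0, 0, 0, 0, 0]
    - [44, 0, 0, 0, 0, 0, 0]
    - [44, 0, 0, 0, 0, 0, 0]
    - [44, 0, 0, 0, 0, 0, 0]
  grip_force: 50

```text
clock: 5.72
ee_pos: [436.5, -299.4, 6.3]
ee_rot: [0.0, -0.035, 0.999, -0.0]
force: [-0.6, 2.3, 8.2]
width: 46.8
```

move_arm:
  steps:
    - [40, 0, 0, -5, 0, 0, 0]
    - [40, 0, 0, -10, 0, 0, 0]
    - [40, 0, 0, -20, 0, 0, 0]
    - [40, 0, 0, -15, 0, 0, 0]
    - [40, 0, 0, 0, 0, 0, 0]

```text
clock: 6.35
ee_pos: [436.9, -299.7, 56.7]
ee_rot: [0.001, -0.035, 0.999, -0.001]
force: [1.0, -0.0, -2.9]
width: 47.2
```

Run:
```python
from h import *
s=env.read_state(); print(s["clock"],s["ee_pos"],s["force"],s["torque"],s["width"])
m=env.camera_model("wrist"); p,d=env.camera("wrist"); cv2.imwrite("pics/w3.png",p[:,:,::-1])
C=cloud("wrist",d,m)
for r in env.masks_of("wrist","block_grip"):
    mk=r["mask"]&(d>0); q=C[mk]; print(r["score"],r["position"],np.percentile(q[:,2],[5,50,95]))
    if r["score"]>.3:
        A=q[(q[:,2]>s["ee_pos"][2]+10)]; c=np.linalg.lstsq(np.c_[A[:,:2],np.ones(len(A))],A[:,2],rcond=None)[0]; print("slope",c)
        R=cv2.minAreaRect(A[:,:2].astype(np.float32)); print(R)
```

```text
6.35 [ 436.88915544 -299.72180009   56.6509459 ] [ 0.9921006  -0.02958541 -2.9108561 ] [-0.00311862  0.08608381  0.00461082] 47.18495801479982
0.72 [114.9, 22.1] [ 6.31609202 27.56565227 29.21517489]
slope [0. 0. 0.]
((0.0, 0.0), (0.0, 0.0), 0.0)
0.7 [312.8, 236.2] [77.64970046 78.71198865 79.68883211]
slope [ 1.42952552e-03 -6.28491680e-04  7.79009658e+01]
((421.5334167480469, -302.42584228515625), (101.15249633789062, 48.2965202331543), 4.5050950050354)
```

View pics/w3.png

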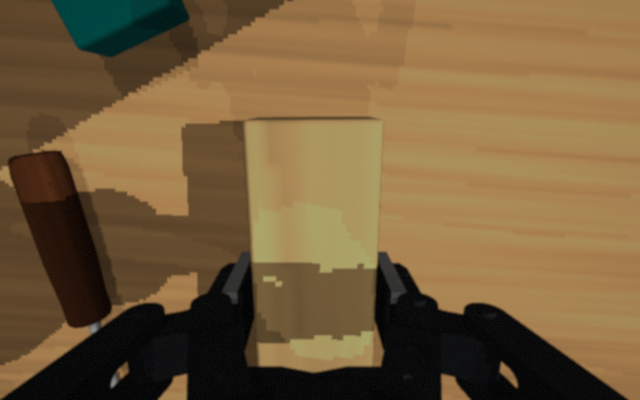

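The block is held level: the plane slope is about 0.001 and it is lifted 50 mm. Next I'll turn it to the gauge's yaw (about -3.2°) and carry it to a point 75 mm short of the probe.

move_arm:
  steps:
    - [40, 0, 0, 0, 0, 0, 7.2]
    - [40, -0.8, 40, 0, 0, 0, 0]
    - [40, -0.8, 54.5, 0, 0, 0, 0]
    - [40, -0.8, 54.5, 0, 0, 0, 0]
    - [40, -0.8, 54.5, 0, 0, 0, 0]
    - [40, -0.8, 53.5, 0, 0, 0, 0]
    - [40, -0.8, 40, 0, 0, 0, 0]
    - [40, 0, 0, 0, 0, 0, 0]

```text
clock: 7.45
ee_pos: [456.8, -0.5, 54.7]
ee_rot: [-0.001, 0.026, 1.0, 0.0]
force: [-0.4, -1.0, -2.5]
width: 46.8
```

```bash
cat > look.py <<'E'
from h import *
import sys
from scipy.optimize import least_squares
tag=sys.argv[1]; zt=float(sys.argv[2])  # expected top height
s=env.read_state(); print(s["clock"],s["ee_pos"].round(1),s["ee_rot"].round(4),s["force"].round(1),s["width"])
for n in ("scene","top","wrist"):
    m=env.camera_model(n); p,d=env.camera(n); C=cloud(n,d,m); cv2.imwrite(f"pics/{tag}_{n}.png",p[:,:,::-1])
    for r in env.masks_of(n,"block_grip"):
        q=C[r["mask"]&(d>0)]; q=q[(abs(q[:,2]-zt-1)<7)]
        q=q[(q[:,0]>380)&(abs(q[:,1]+10)<80)]
        if len(q)<40: continue
        R=cv2.minAreaRect(q[:,:2].astype(np.float32)); B=cv2.boxPoints(R)
        print(n,r["score"],np.round(r["position"]),np.round(R[0],1),np.round(R[1],1),round(R[2],2),"z",np.median(q[:,2]).round(1),B.round(1).tolist())
    P=C[d>0]
    q=P[(np.hypot(P[:,0]-643,P[:,1]+13)<33)&(P[:,2]>56)&(P[:,2]<76)]
    if len(q)>15:
        f=least_squares(lambda a:np.hypot(q[:,0]-a[0],q[:,1]-a[1])-24,[643,-13],loss="soft_l1"); print("  head",n,f.x.round(1),len(q))
E
python3 look.py a 78.5
```

```text
7.45 [456.8  -0.5  54.7] [-6.000e-04  2.550e-02  9.997e-01  1.000e-04] [-0.4 -1.  -2.5] 46.78060495923328
scene 0.75 [371. 195.] [514.8  -1.8] [ 50.3 157.6] 86.6 z 78.2 [[434.70001220703125, -22.200000762939453], [591.9000244140625, -31.600000381469727], [594.9000244140625, 18.600000381469727], [437.70001220703125, 28.0]]
  head scene [643.1 -10.4] 90
top 0.73 [306. 142.] [580.8  -9.9] [43.3 23.5] 82.53 z 78.0 [[566.2999877929688, -29.799999237060547], [589.5999755859375, -32.900001525878906], [595.2000122070312, 10.100000381469727], [572.0, 13.100000381469727]]
  head top [646.  -13.3] 31
```

View pics/a_scene.png

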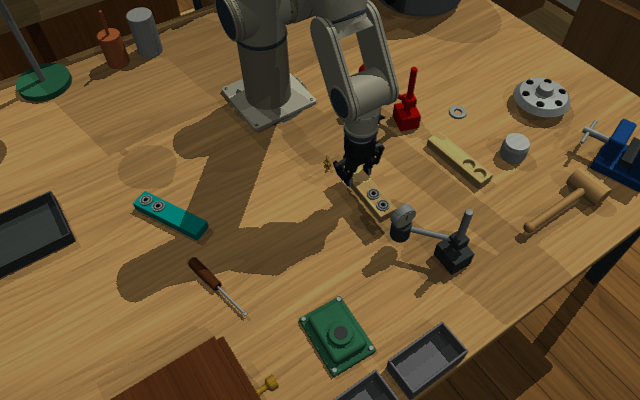

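View pics/a_top.png

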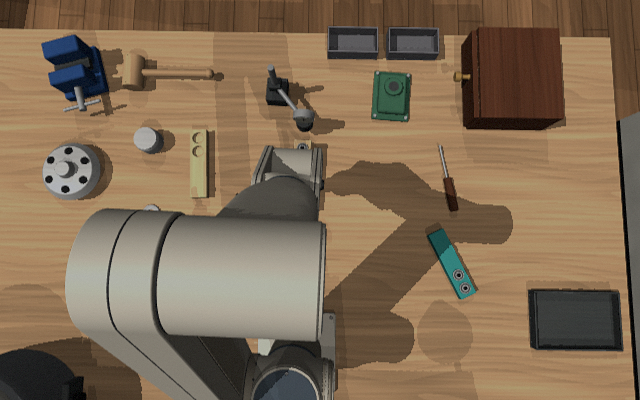

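In the scene view the block is held at (375,195), with its bearings at (373,193) and (383,205), just short of the gauge head at (402,222). About 76 mm remains along the axis and about -1.7 mm sideways. I'll lower it now to the bench.

move_arm:
  steps:
    - [40, 0, -1.7, 20, 0, 0, 0]
    - [40, 0, 0, 18, 0, 0, 0]
    - [40, 0, 0, 6, 0, 0, 0]
    - [40, 0, 0, 2, 0, 0, 0]
    - [40, 0, 0, 1, 0, 0, 0]
    - [40, 0, 0, 0, 0, 0, 0]

```text
clock: 8.5
ee_pos: [457.5, -4.6, 8.7]
ee_rot: [0.0, 0.028, 1.0, -0.0]
force: [-0.1, -0.0, -3.0]
width: 46.8
```

move_arm:
  steps:
    - [40, 0, 0, 1.5, 0, 0, 0]
    - [40, 0, 0, 0.7, 0, 0, 0]
    - [40, 0, 0, 0, 0, 0, 0]

```text
clock: 8.88
ee_pos: [457.3, -4.5, 6.3]
ee_rot: [0.0, 0.028, 1.0, 0.0]
force: [-0.5, -0.5, 0.1]
width: 46.7
```

```bash
python3 look.py b 28
python3 - <<'E'
import cv2
a=cv2.imread("pics/b_scene.png")[130:270,310:480]; cv2.imwrite("pics/b_sc.png",cv2.resize(a,None,fx=4.5,fy=4.2,interpolation=cv2.INTER_CUBIC))
E
```

```text
8.875 [457.3  -4.5   6.3] [2.000e-04 2.750e-02 9.996e-01 0.000e+00] [-0.5 -0.5  0.1] 46.746734361800584
scene 0.91 [369. 208.] [516.7  -6.1] [ 50.1 155.4] 87.26 z 29.8 [[437.79998779296875, -27.399999618530273], [593.0999755859375, -34.900001525878906], [595.5, 15.199999809265137], [440.20001220703125, 22.600000381469727]]
  head scene [643.2 -10.4] 91
top 0.49 [302. 149.] [578.6 -11.2] [44.8 31. ] 88.96 z 30.0 [[562.5999755859375, -33.29999923706055], [593.7000122070312, -33.900001525878906], [594.5, 10.899999618530273], [563.5, 11.399999618530273]]
  head top [646.1 -13.5] 29
wrist 0.78 [316. 238.] [441.9  -5.5] [ 48.3 101.1] 87.33 z 28.4 [[390.29998779296875, -27.200000762939453], [491.29998779296875, -32.0], [493.5, 16.299999237060547], [392.6000061035156, 21.0]]
```

View pics/b_sc.png

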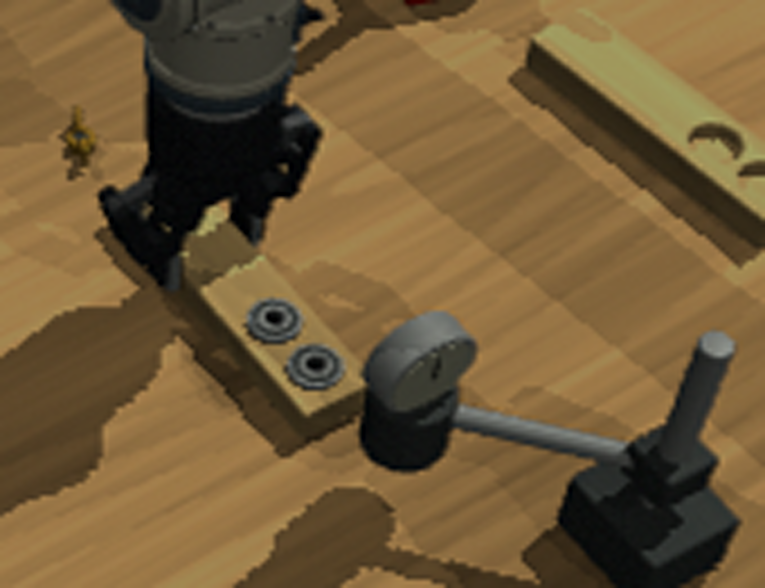

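The block is flat on the bench just short of the gauge. In the crop the bearings are at (272,318) and (315,365), with the head at (410,420). The scene and wrist cameras agree on about 75.8 mm to go and +1.6 mm sideways. Sliding in 60 mm first.

move_arm:
  steps:
    - [40, -8, 1, 0, 0, 0, 0]
    - [40, -12, 0.6, 0, 0, 0, 0]
    - [40, -14, 0, 0, 0, 0, 0]
    - [40, -14, 0, 0, 0, 0, 0]
    - [40, -8, 0, 0, 0, 0, 0]
    - [40, -4, 0, 0, 0, 0, 0]
    - [40, 0, 0, 0, 0, 0, 0]
    - [40, 0, 0, 0, 0, 0, 0]

```text
clock: 10.18
ee_pos: [516.0, -6.3, 6.3]
ee_rot: [-0.001, 0.028, 1.0, -0.0]
force: [-6.8, 1.0, 9.0]
width: 46.8
```

```bash
python3 look.py c 28
python3 - <<'E'
import cv2
a=cv2.imread("pics/c_scene.png")[130:270,310:480]; cv2.imwrite("pics/c_sc.png",cv2.resize(a,None,fx=4.5,fy=4.2,interpolation=cv2.INTER_CUBIC))
E
```

```text
10.175 [516.   -6.3   6.3] [-0.0012  0.0275  0.9996 -0.    ] [-6.8  1.   9. ] 46.82802565066721
scene 0.8 [378. 221.] [574.7  -9.5] [ 49.7 156.9] 85.3 z 29.7 [[494.5, -27.799999237060547], [650.7999877929688, -40.70000076293945], [654.9000244140625, 8.899999618530273], [498.5, 21.700000762939453]]
  head scene [643.3 -10.3] 99
wrist 0.59 [314. 234.] [500.8  -6.9] [ 48.9 101.6] 87.43 z 28.4 [[449.0, -29.0], [550.5, -33.599998474121094], [552.7000122070312, 15.199999809265137], [451.20001220703125, 19.799999237060547]]
```

View pics/c_sc.png

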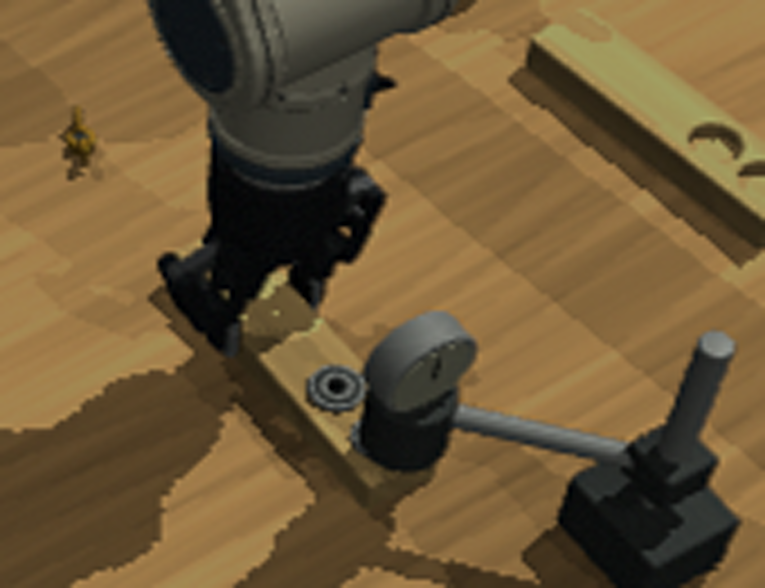

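View pics/c_wrist.png

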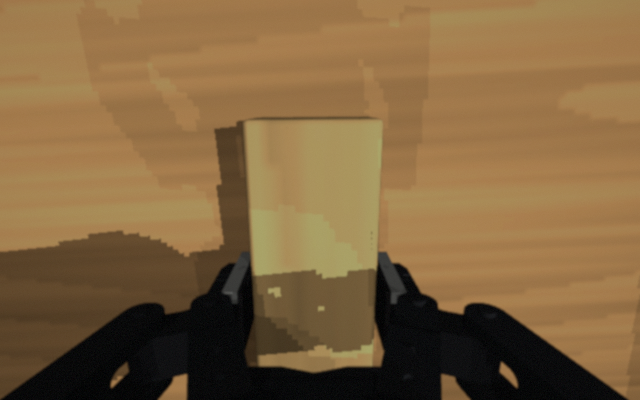

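The block has slid in straight. The crop shows the rear bearing at (335,388) and the front bearing partly behind the head at (400,440). About 17 mm remains. I'll refine the sideways offset with image overlays.

```bash
cat > ov.py <<'E'
from h import *
def circ(c,z,r,k=72):
    a=np.linspace(0,2*np.pi,k); return np.c_[c[0]+r*np.cos(a),c[1]+r*np.sin(a),np.full(k,z)]
def draw(img,n,items,x0,y0,w,h,f,m=None):
    a=cv2.resize(img[y0:y0+h,x0:x0+w],None,fx=f,fy=f,interpolation=cv2.INTER_CUBIC)
    for P,col in items:
        q=((proj(n,P,m)-[x0,y0]+.5)*f).round().astype(int); cv2.polylines(a,[q.reshape(-1,1,2)],False,col,1)
    return a
E
python3 - <<'E'
from ov import *
# scene image b & c. gauge hypotheses
G=(643.9,-11.4)
b=cv2.imread("pics/b_scene.png"); c=cv2.imread("pics/c_scene.png")
d=np.array([.9984,-.0558])
def items(G,tcp,off):
    u=np.array(tcp)+off
    it=[(circ(G,51,24),(0,0,255)),(circ(G,78,24),(0,0,255)),(circ(G,43,6),(255,0,255))]
    for k in (69,109): it.append((circ(u+k*d,32,16),(0,255,0)))
    return it
o=np.array([1.8,1.0])
A=draw(b,"scene",items(G,(457.3,-4.5),o),360,180,65,60,8)
B=draw(c,"scene",items(G,(516,-6.3),o),360,180,65,60,8)
cv2.imwrite("pics/ov1.png",A); cv2.imwrite("pics/ov2.png",B)
E
```

```text
(no output)
```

View pics/ov1.png

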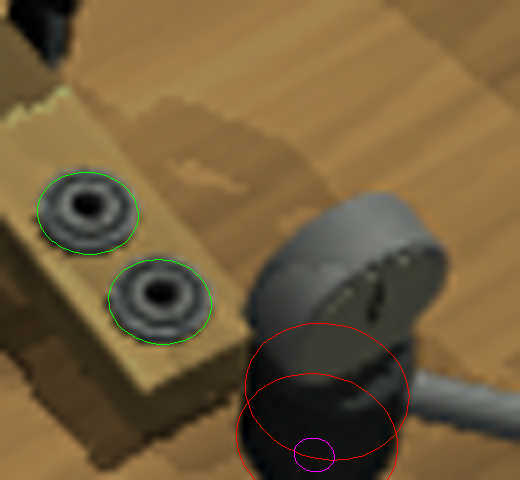

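View pics/ov2.png

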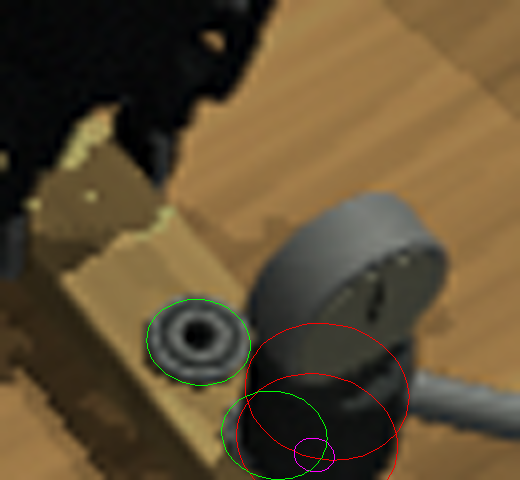

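```bash
python3 - <<'E'
from ov import *
z=np.load("pics/scene0.npz")["p"]
g0=cv2.cvtColor(z,cv2.COLOR_RGB2GRAY).astype(float)
b=cv2.cvtColor(cv2.imread("pics/b_scene.png"),cv2.COLOR_BGR2GRAY).astype(float)
for name,g in(("0",g0),("b",b)):
  for r in (230,232,234,236,238,240):
    row=g[r,380:420]
    # subpixel crossing between dark and bright
    dark=np.where(row<38)[0]
    print(name,r,row[6:34].astype(int).tolist())
# predicted tangent edges
def edges(G,r):
    P=np.vstack([circ(G,zz,24,180) for zz in np.linspace(51,80,40)])
    q=proj("scene",P); q=q[abs(q[:,1]-r)<.5]; return q[:,0].min().round(2),q[:,0].max().round(2)
for r in (230,232,234,236,238,240): print(r,edges((643.9,-11.4),r), edges((643.9,-9.4),r),edges((641.9,-11.4),r))
P=circ((643.9,-11.4),51,24); q=proj("scene",P); print("lowest row",q[:,1].max())
print([g0[235:250,c].astype(int).tolist() for c in (397,399,401)])
E
python3 - <<'E'
import sys; sys.path.insert(0,'.')
from ov import *
z=np.load("pics/scene0.npz")["p"][:,:,::-1].copy()
G=(643.9,-11.4); R=lambda x,y,h:(G[0]+x*.9984+y*.0558,G[1]-x*.0558+y*.9984,h)
c=R(100,90,0)[:2]
base=[R(100+a*35,90+b*30,50) for a,b in((1,1),(1,-1),(-1,-1),(-1,1),(1,1))]
it=[(circ(G,51,24),(0,0,255)),(circ(G,78,24),(0,0,255)),(circ(c,200,9),(0,255,0)),(np.array(base),(255,0,255)),(circ(c,60,9),(0,255,0))]
cv2.imwrite("pics/ov3.png",draw(z,"scene",it,385,195,100,80,7))
t=np.load("pics/top0.npz")["p"][:,:,::-1].copy()
G=(646,-13.6);c=R(100,90,0)[:2]
base=[R(100+a*35,90+b*30,50) for a,b in((1,1),(1,-1),(-1,-1),(-1,1),(1,1))]
it=[(circ(G,51,24),(0,0,255)),(circ(G,78,24),(0,0,255)),(circ(c,200,9),(0,255,0)),(np.array(base),(255,0,255)),(circ(c,60,9),(0,255,0))]
cv2.imwrite("pics/ov4.png",draw(t,"top",it,255,60,80,80,7))
E
```

```text
0 230 [97, 99, 104, 102, 29, 11, 12, 12, 13, 9, 12, 15, 18, 18, 18, 18, 28, 46, 47, 45, 33, 29, 17, 15, 31, 54, 57, 63]
0 232 [115, 117, 113, 84, 5, 9, 12, 12, 12, 13, 14, 13, 13, 10, 15, 13, 15, 16, 15, 15, 17, 14, 14, 19, 64, 114, 80, 46]
0 234 [112, 111, 112, 98, 5, 10, 13, 12, 13, 12, 13, 13, 13, 15, 13, 17, 14, 15, 17, 15, 17, 15, 11, 43, 99, 117, 119, 121]
0 236 [105, 103, 104, 99, 48, 3, 11, 12, 12, 13, 14, 13, 13, 15, 14, 14, 15, 16, 15, 15, 16, 12, 18, 67, 124, 119, 117, 114]
0 238 [104, 104, 104, 103, 100, 64, 3, 9, 12, 13, 14, 13, 14, 15, 15, 15, 15, 17, 14, 12, 12, 16, 63, 119, 113, 111, 110, 109]
0 240 [103, 101, 100, 100, 104, 115, 108, 76, 26, 5, 9, 11, 11, 14, 15, 15, 14, 13, 10, 29, 82, 123, 123, 120, 118, 116, 115, 114]
b 230 [38, 33, 56, 95, 27, 8, 11, 14, 10, 14, 14, 17, 17, 20, 21, 20, 29, 51, 50, 48, 36, 32, 18, 16, 34, 59, 62, 67]
b 232 [105, 108, 103, 76, 5, 7, 10, 12, 14, 14, 13, 16, 16, 16, 16, 18, 18, 17, 17, 16, 17, 16, 15, 17, 60, 105, 75, 46]
b 234 [102, 101, 101, 90, 6, 12, 13, 12, 12, 16, 15, 14, 15, 17, 18, 17, 18, 16, 17, 17, 18, 16, 13, 39, 92, 107,
[... 684 characters left out ...]
)) (np.float64(389.69), np.float64(410.28)) (np.float64(388.53), np.float64(409.05))
236 (np.float64(389.27), np.float64(409.27)) (np.float64(390.0), np.float64(409.82)) (np.float64(388.91), np.float64(408.59))
238 (np.float64(390.08), np.float64(408.77)) (np.float64(390.89), np.float64(409.24)) (np.float64(389.89), np.float64(408.01))
240 (np.float64(391.44), np.float64(407.66)) (np.float64(392.57), np.float64(407.91)) (np.float64(391.64), np.float64(406.69))
lowest row 243.08050669701083
[[15, 13, 15, 13, 14, 11, 7, 91, 125, 127, 124, 121, 118, 118, 116], [15, 15, 13, 15, 16, 14, 8, 63, 125, 125, 120, 118, 117, 114, 113], [14, 14, 16, 15, 16, 15, 10, 65, 123, 120, 118, 117, 113, 113, 119]]
```

View pics/ov3.png

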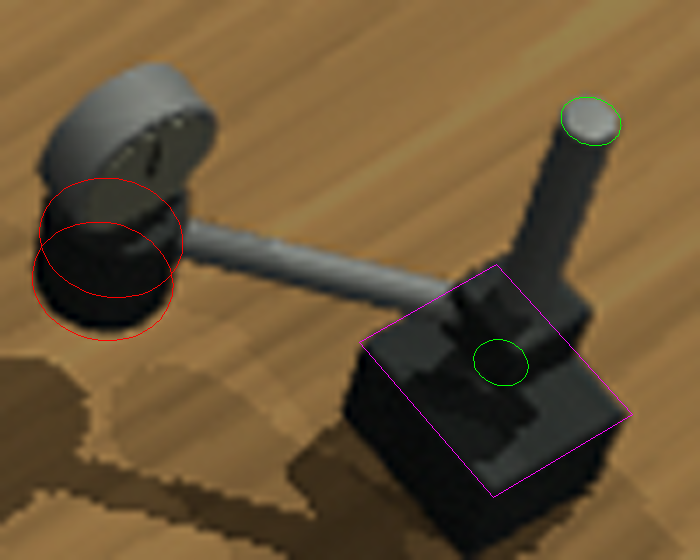

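View pics/ov4.png

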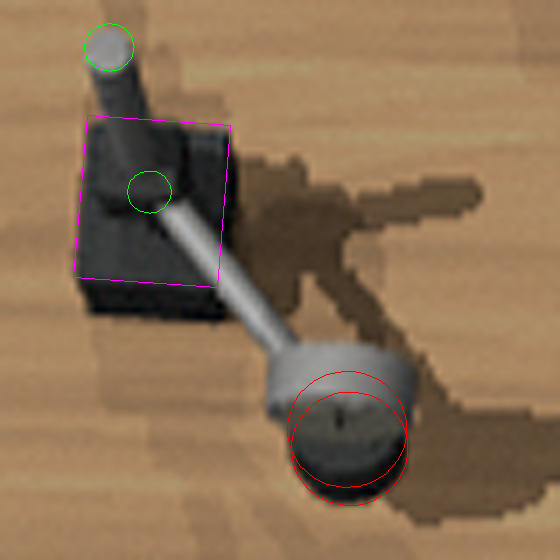

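The bearing overlay fits the image to within about 0.3 px. For the gauge, the column and head chains give a probe near (642, -12.3) in the TCP frame. That leaves about 17 mm forward and about 1.2 mm sideways.

move_arm:
  steps:
    - [40, -4, 0.6, -0.2, 0, 0, 0]
    - [40, -6, 0.6, 0, 0, 0, 0]
    - [40, -5, 0, 0, 0, 0, 0]
    - [40, -2, 0, 0, 0, 0, 0]
    - [40, 0, 0, 0, 0, 0, 0]
    - [40, 0, 0, 0, 0, 0, 0]

```text
clock: 11.22
ee_pos: [533.7, -6.0, 6.3]
ee_rot: [-0.001, 0.028, 1.0, -0.0]
force: [-3.6, 1.3, 5.0]
width: 47.4
```

```bash
python3 look.py e 28
python3 - <<'E'
from ov import *
s=env.read_state(); t=s["ee_pos"][:2]
c=cv2.imread("pics/e_scene.png"); d=np.array([.9984,-.0558]); u=t+[1.8,1.0]
it=[(circ((643.7,-11.2),51,24),(0,0,255)),(circ((643.7,-11.2),43,6),(255,0,255))]
for k in(69,109): it.append((circ(u+k*d,32,16),(0,255,0)))
n=np.array([.0558,.9984]); E=u+134*d
it.append((np.array([[*(u+a*d+b*n),28] for a,b in((20,-24),(134,-24),(134,24),(20,24))]),(255,255,0)))
cv2.imwrite("pics/ov5.png",draw(c,"scene",it,355,175,75,80,7))
E
```

```text
11.225 [533.7  -6.    6.3] [-6.000e-04  2.760e-02  9.996e-01 -0.000e+00] [-3.6  1.3  5. ] 47.446788556464085
scene 0.79 [386. 223.] [569.   -6.6] [ 49.8 201.3] 86.65 z 29.2 [[467.0, -25.600000381469727], [668.0, -37.29999923706055], [670.9000244140625, 12.399999618530273], [470.0, 24.200000762939453]]
  head scene [643.1 -10.4] 91
wrist 0.84 [312. 237.] [517.9  -7.4] [ 49.1 100.5] 87.19 z 28.4 [[466.6000061035156, -29.399999618530273], [566.9000244140625, -34.400001525878906], [569.2999877929688, 14.699999809265137], [469.0, 19.600000381469727]]
```

View pics/ov5.png

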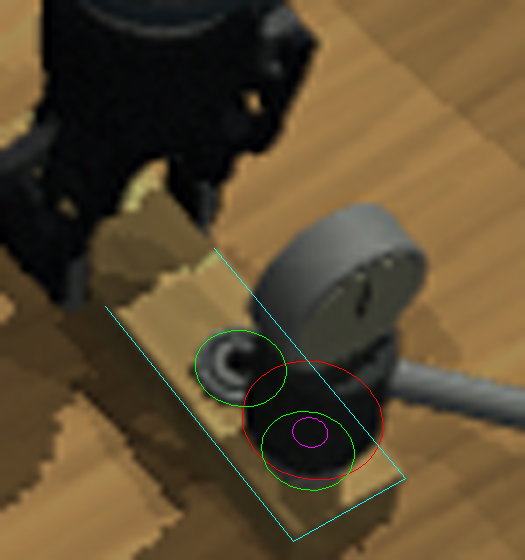

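In the scene fit the block is now at centre (569.0,-6.6), yaw -3.35°. That puts the bearing at (643.9,-11.0), against a gauge at about (643.2 to 643.9, -10.4 to -11.4), so within about 1 mm. Releasing and backing off.

move_arm:
  steps:
    - [52, 0, 0, 0, 0, 0, 0]
    - [60, 0, 0, 0, 0, 0, 0]
    - [75, 0, 0, 0, 0, 0, 0]
    - [85, 0, 0, 0, 0, 0, 0]
    - [85, 0, 0, 0, 0, 0, 0]

```text
clock: 12.15
ee_pos: [534.3, -6.0, 6.3]
ee_rot: [0.0, 0.028, 1.0, 0.0]
force: [-0.5, -0.4, 0.3]
width: 84.8
```

move_arm:
  steps:
    - [85, 0, 0, -15, 0, 0, 0]
    - [85, 0, 0, -35, 0, 0, 0]
    - [85, 15, 0, -50, 0, 0, 0]
    - [85, 35, 0, -50, 0, 0, 0]
    - [85, 35, 0, -50, 0, 0, 0]
    - [85, 0, 0, -40, 0, 0, 0]
    - [85, 0, 0, 0, 0, 0, 0]

```text
clock: 13.02
ee_pos: [451.1, -1.4, 250.5]
ee_rot: [0.004, 0.028, 1.0, -0.0]
force: [-0.1, -0.1, 0.1]
width: 85.4
```

```bash
python3 look.py f 28
python3 - <<'E'
from ov import *
c=cv2.imread("pics/f_scene.png"); cv2.imwrite("pics/f_sc.png",draw(c,"scene",[(circ((643.7,-11.2),51,24),(0,0,255)),(circ((643.7,-11.2),32,16),(0,255,0))],345,165,95,90,6))
m=env.camera_model("wrist");
E
```

```text
13.025 [451.1  -1.4 250.5] [ 0.0042  0.0275  0.9996 -0.    ] [-0.1 -0.1  0.1] 85.3563893168524
scene 0.75 [377. 215.] [569.2  -7.5] [ 49.2 201.7] 87.49 z 29.4 [[467.3999938964844, -27.600000381469727], [668.7999877929688, -36.5], [671.0, 12.699999809265137], [469.5, 21.5]]
  head scene [643.3 -10.5] 95
wrist 0.92 [315. 263.] [559.5  -8.8] [ 48.  184.7] 87.29 z 28.4 [[466.1000061035156, -28.5], [650.5999755859375, -37.20000076293945], [652.9000244140625, 10.800000190734863], [468.29998779296875, 19.5]]
  head wrist [642.5 -14. ] 504
```

View pics/f_sc.png

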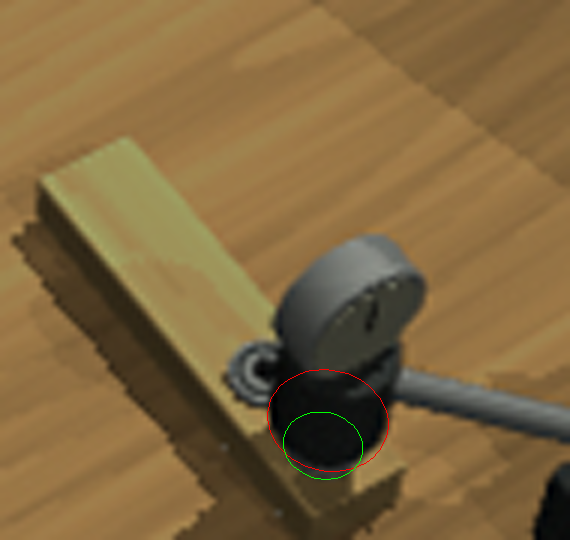

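View pics/f_wrist.png

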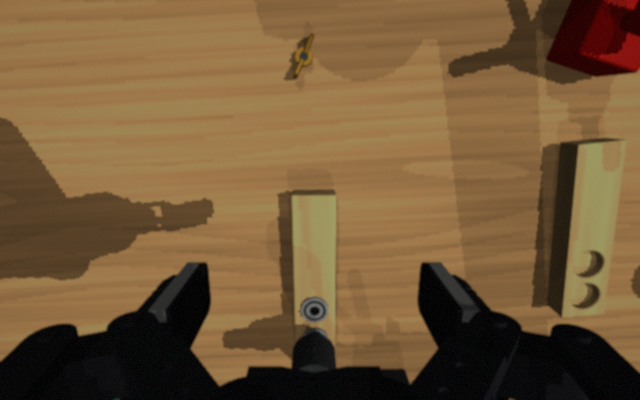

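The block is released and flat (top z 28 to 29). The wrist view shows the bare block at (314,250), its rear bearing at (314,310), and the head right over the front bearing at (314,350). Next I'll swing aside so the top camera has a clear view.

move_arm:
  steps:
    - [85, 0, -50, 0, 0, 0, 0]
    - [85, 0, -60, 0, 0, 0, 0]
    - [85, 0, -60, 0, 0, 0, 0]
    - [85, 0, -60, 0, 0, 0, 0]
    - [85, 0, -50, 0, 0, 0, 0]
    - [85, 0, 0, 0, 0, 0, 0]
    - [85, 0, 0, 0, 0, 0, 0]

```text
clock: 14.2
ee_pos: [433.3, -280.4, 245.1]
ee_rot: [-0.001, 0.028, 1.0, 0.001]
force: [0.7, 1.4, 0.2]
width: 84.8
```

```bash
python3 look.py g 28
python3 - <<'E'
from ov import *
a=cv2.imread("pics/g_top.png")
cv2.imwrite("pics/g_t.png",draw(a,"top",[(circ((646,-13.6),51,24),(0,0,255)),(circ((646,-13.6),32,16),(0,255,0))],255,60,90,130,4))
P=np.load("pics/top0.npz")["p"]
for n in("scene","top"):
    q=cv2.imread(f"pics/g_{n}.png")[:,:,::-1]; o=np.load(f"pics/{n}0.npz")["p"]
    x0,y0,x1,y1=(425,135,495,190) if n=="scene" else (188,125,215,200)
    print(n,"spare diff",np.abs(q[y0:y1,x0:x1].astype(int)-o[y0:y1,x0:x1]).mean(), cv2.phaseCorrelate(cv2.cvtColor(q[y0:y1,x0:x1],cv2.COLOR_RGB2GRAY).astype(np.float32),cv2.cvtColor(o[y0:y1,x0:x1],cv2.COLOR_RGB2GRAY).astype(np.float32)))
    x0,y0,x1,y1=(440,205,475,270) if n=="scene" else (262,60,295,108)
    print(n,"gauge diff",np.abs(q[y0:y1,x0:x1].astype(int)-o[y0:y1,x0:x1]).mean())
E
```

```text
14.2 [ 433.3 -280.4  245.1] [-1.100e-03  2.800e-02  9.996e-01  9.000e-04] [0.7 1.4 0.2] 84.75457212756689
scene 0.61 [376. 218.] [568.8  -6.5] [ 50.8 203.8] 86.83 z 29.6 [[465.6000061035156, -26.200000762939453], [669.0999755859375, -37.5], [671.9000244140625, 13.199999809265137], [468.3999938964844, 24.5]]
  head scene [643.2 -10.5] 90
top 0.82 [302. 155.] [554.1  -7.9] [ 48.  166.5] 87.27 z 28.7 [[469.79998779296875, -27.899999618530273], [636.0999755859375, -35.900001525878906], [638.4000244140625, 12.100000381469727], [472.1000061035156, 20.0]]
  head top [646.3 -13.3] 31
wrist 0.87 [559. 256.] [552.   -9.1] [ 49.3 170.3] 87.4 z 28.5 [[465.79998779296875, -29.899999618530273], [636.0, -37.599998474121094], [638.2000122070312, 11.699999809265137], [468.1000061035156, 19.399999618530273]]
scene spare diff 13.32138528138528 ((-0.10720531088594498, -0.01936635628171146), 0.9881584171895628)
scene gauge diff 5.4241758241758244
top spare diff 12.691522633744857 ((0.6825671408210177, 0.42072796485640396), 0.9411953207887249)
top gauge diff 8.719696969696969
```

View pics/g_t.png

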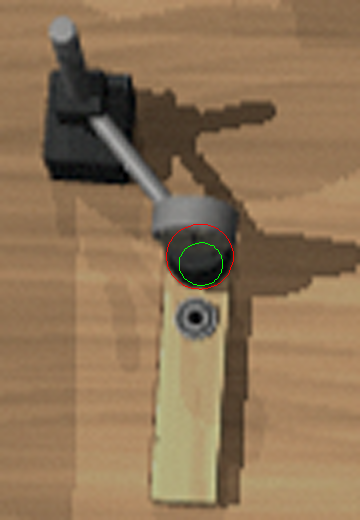

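All three cameras put the bearing within about 1 mm of the probe axis: top (0.4,-1.0), wrist (0.5,-1.2), scene (-0.5,-0.2). The empty block and the gauge have not moved. Handing in.

```bash
python3 -c "
from workcell import env
print(env.finish_job())"
```

```text
the job is handed in; nothing more can be done
None
```

The pine block with the bearings is in under the dial gauge probe, with its end bearing centred to about 1 mm, and the job is handed in at about 14 s. I gripped the block on its bare part, lifted it across and set it flat 75 mm short of the gauge. I then slid it in along the bench, let go, and moved the arm clear.

**Centring:** in the last pictures the remaining offset from bearing to probe (x, y) was:

| Camera | x (mm) | y (mm) |
|---|---|---|
| top | +0.4 | -1.0 |
| wrist | +0.5 | -1.2 |
| scene | about -0.5 | about -0.2 |

**Where the checks disagreed:** the cameras differ from each other by 2 to 4 mm in absolute position, so I compared bearing and gauge within one camera's picture each time. The top and wrist pictures leave the block about 1 mm too far to +y; I did not correct that. In the scene picture, the lower edge of the gauge head sat about 1 px above where my model put it.

**Flatness and bystanders:** the block's top measured 28 to 29 mm up, so it lies flat. There was no sign of contact with the gauge: the largest force I read while sliding was about 11 N, from the block pressing and dragging on the bench. The empty block shows no real shift: 0.1 px in the scene picture, and 0.8 px in the top picture, which I put down to changed shadows.

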